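Bring the cart wheel's valve to the top

ROBOT

A 6-joint arm with a two-finger parallel gripper is mounted at the origin on the work surface. World frame = base frame: x ahead of the robot, y to its left, z up, the work surface at z = 0. Lengths are in m, angles in rad, forces in N, time in s.
With the tool pointing down it reaches from about 0.275 to 1 m from the base axis. Payload 8.4 kg.
Tool frame: the origin (TCP) lies midway between the tips of the shut fingers; the grasp point (between the pads) lies r.hold_point_z behind it (r.hold_point_z is the distance from the TCP to the grasp point, in m); z points along the fingers, y is the direction in which the jaws open and shut (so a half turn about z gives the same grasp; the last joint's range is limited). The gripper opens to 85 mm and grips with 20 to 120 N. Pads are 22 mm wide; open, the fingers measure 114 mm over their backs; the gripper's body (76 mm by 85 mm) begins 54 mm behind the grasp point. The pads swing forward as they close: fully open they stand 13 mm farther back than shut.
Start: joints at [1.203, 0.353, 1.633, -0, 1.155, -0.002], TCP at [0.224, 0.584, 0.231] pointing down, gripper open.
Joint ranges: [-2.63, 2.63], [-0.92, 2.1], [0.06, 2.66], [-1.3, 4.44], [0, 2.69], [-3.02, 3.02]. Speed limits (rad/s): [2.22, 2.22, 2.79, 3.14, 3.14, 3.14].

INTERFACE

Orientations are given as a rotation vector (axis times angle).
In Python, from workcell import monitor, read_camera, camera_model, job_done, r gives the robot as it stands.
- The arm moves only by the tool apply_moves, never from a script. Its arguments are lists of equal length, an entry for each row: "travel": the shift along the tool's x, y, z in mm, a list of three; "rotation": the turn, a rotation vector about the tool's x, y, z in rad, a list of three; "grip": the opening, from 0 (shut) to 1 (fully open). In form: {"travel": [[tx, ty, tz], ...], "rotation": [[wx, wy, wz], ...], "grip": [grip, ...]}. A call has 1 to 10 rows; each row is the pose to reach, as a shift and turn from the pose commanded when the call began, along the tool's axes at that moment; what a row does not reach only later rows make up. A row lasts 1/8 s, in which the tool goes at most 62.5 mm and 10.7 degrees, less where a joint would pass 70% of its speed; a pose out of reach is approached as far as the arm can. A call with a gripper value outside its range is refused whole. The fingers move at their own pace and stop on an object; "newtons" is the grip in N (left out, the last holds). Time passes only in rows, so rows that repeat a pose let the fingers close. It gives the time, the measured TCP pose, the force and the opening at its end, in the units of the state.
- monitor.sense(): the state, without advancing time (a new reading comes with each control period).
- read_camera(name): name is "scene" or "side" or "wrist"; returns the picture (420x560x3 uint8, red, green, blue); there is no depth.
- camera_model(name): a dict with "mtx" (3x3 intrinsics, pixels), "extrinsics" (4x4, takes a point from camera to world coordinates). Camera axes: x right, y up, looking along -z (the intrinsics and any distortion apply to the point x, -y, -z); pixel columns grow to the right and rows downward; lengths in m; the calibration is good to about 2 mm. A picture is of the moment at which its call begins: read the wrist's pose just before it. camera_model takes no time and is no camera call; for the wrist camera it gives the pose at the moment of the call.
- job_done(): hands the job in, once; it reports no verdict.
The state is a dict: "time": time; "joint_pos": joint angles; "qvel": joint speeds; "tau": joint torques, N m; "ee_pos": TCP position; "ee_rot": TCP orientation; "wrist_force": force on the tool from outside, world axes, zero at the start; "ft_torque": the same for the moment, N m; "opening": finger opening in m.
Only numpy, scipy, OpenCV 4.12 (cv2) and the standard library are available. Lean on these libraries where they do the work, as an engineer would, in place of code of your own. Each camera call takes 0.05 s, during which the arm holds its last target. There are 200 camera calls.

TASK

Turn the yellow cart wheel on its blue stand by pushing on one spoke after another, until its valve stem (red cap, white stripe on the tyre beside it) is at the very top of the wheel, straight above the axle, ready for the pump; ease it round without spinning it and leave it at rest. Push only with the fingers on the spokes, and keep off the tyre, which has fresh glue on it, and off the valve stem. Grasp and lift nothing, do not shift the stand, and leave the other things on the bench where they are.

Things in the scene. Friction and masses are not known exactly. Their poses are not given: they have to be found in the camera images.
- wheel (a joint): wheel angle about its level axle, rad: 0 or a whole turn (6.283) when the valve stem is straight above the axle. Grows clockwise seen from the robot (top towards the stand's -y): 1.571 stem at the -y side, 3.142 straight below. Turns endlessly either way, starts with the stem in the lower half; friction of 0.18 N m (3 N on a spoke) holds it where it is left.
- stand: blue wheel stand, 7 kg, loose. Origin on the bench straight below the wheel's centre; x level along the axle, from the robot's side into the wheel; y level in the wheel's plane, to the robot's left. Base plate x -95 to 105, y -120 to 120 mm, 14 mm thick; a 24 mm post behind the wheel (x 63 to 87 mm) carries the axle 165 mm above the bench. Nothing in front of the wheel.
- axle (a point): front end of the hub, on the axle, 52 mm in front (stand's -x) of the wheel's middle plane, 165 mm above the bench. The hub is 42 mm across. The wheel is upright and faces the robot.
- wheel_centre (a point): wheel's centre, in its middle plane. Five straight yellow spokes, 72 degrees apart, run from hub to rim, 12 mm wide, 16 mm deep, 24 to 40 mm in front of this plane (so proud of the tyre), the space between them open. The rim's inside is 99 mm from the axle; it spans 40 mm in front to 16 mm behind the plane. The valve is midway between two spokes (36 degrees either side).
- tyre: black tyre round the wheel, not to be touched: 280 mm outside diameter, 35 mm thick (17.5 mm to either side of the middle plane), inner radius 105 mm; a short white stripe across it marks the valve. Origin at the wheel's centre, x along the axle, z from the axle through the valve stem: z straight up is the goal.
- valve: valve stem on the inside of the rim, in the wheel's middle plane, pointing at the hub: brass, 34 mm long with a red cap 13 mm across; not to be pushed. Origin at its root on the rim, 100 mm from the axle; z points from the axle outwards.
- valve_tip (a point): tip of the red valve cap, 66 mm from the axle
- pump: hand tyre pump lying flat, silver barrel 32 mm thick, 240 mm long overall; bystander, origin under its middle
- glue: small glue jar with red cap, 68 mm across, 85 mm tall; bystander, origin at the centre of its underside
- lever: blue plastic tyre lever lying flat, 130 x 16 x 9 mm; bystander, origin under its middle
- screwdriver: wood-handled screwdriver lying flat, about 220 mm long, under 40 mm high; bystander
- mallet: wooden mallet lying flat, about 270 mm long, under 60 mm high; bystander
- dish: white ceramic dish, 84 mm across, 35 mm high; bystander, origin at the centre of its underside
- offcut: pine offcut 90 x 60 x 40 mm; bystander, origin at the centre of its underside

How it is judged:
At the end, for the whole second after the job is handed in: The valve stem is within 0.12 rad (7 degrees) of straight above the axle and the wheel is at rest; the stand is upright and within 30 mm of where it was, and each of the other things is within 30 mm of where it was (angle between tyre's own z axis and vertical below 0.12 rad and angular speed of tyre below 0.05 rad/s and distance of each of stand, pump, glue, lever, screwdriver, mallet, dish, offcut from where it was at the start of the episode below 0.03 m and angle between stand's own z axis and vertical below 0.05 rad); the robot touches nothing.
It fails at once if the tyre is touched (over 0.5 N) by the fingers or the arm (contact force between any of the fingers, the arm and tyre above 0.5 N).
It fails at once if the valve stem is pushed (over 2 N), or the arm or the gripper's body, not the fingers, presses on the wheel or stand (over 3 N) (contact force between any of the fingers, the arm and valve above 2 N or contact force between the arm and stand above 3 N).
It fails at once if the wheel is spun faster than 4 rad/s (angular speed of tyre above 4 rad/s).
It fails at once if the stand is shifted by over 30 mm, lifted or tipped (distance of stand from where it was at the start of the episode above 0.03 m or height (world z) of stand above 0.012 m or angle between stand's own z axis and vertical above 0.12 rad).
It fails at once if one of the other things is moved by over 30 mm or lifted (distance of any of pump, glue, lever, screwdriver, mallet, dish, offcut from where it was at the start of the episode above 0.03 m).
It also fails if it takes over 58 s, if anything falls off the work surface, if the arm or the gripper's body presses on something with over 40 N, if the wrist force passes 120 N, or if a joint passes its speed limit or range.

## Working session

There is one attempt and no reset: what is moved stays moved. The work goes in short steps, Python scripts to look and compute and a tool call to move; the robot and the scene stay as the last step left them, time stands still between calls to the robot, and variables do not carry over. Pictures are saved under pics/ and viewed, about 8 in all and at most 12, crops included, and the job is handed in when it is done.

Besides the shell and the picture viewer there is one more tool, called after "Request:" by a JSON object that holds its "api" and its "payload". apply_moves: Moves the arm, as the interface text tells. Its arguments: {"type":"object","properties":{"travel":{"type":"array"},"rotation":{"type":"array"},"grip":{"type":"array"},"newtons":{"type":"number"}},"required":["travel","rotation","grip"]}

```bash
mkdir -p pics; python3 - <<'E'
from workcell import monitor, read_camera, camera_model, r
import cv2,numpy as np
s=monitor.sense(); print(s['time'],s['ee_pos'],s['ee_rot'],s['opening'],r.hold_point_z)
for n in ['scene','side']:
    cv2.imwrite(f'pics/{n}0.png',read_camera(n)[...,::-1])
for n in ['scene','side','wrist']:
    m=camera_model(n); print(n,m.keys()); print(np.round(m['mtx'],1).tolist(),np.round(m['extrinsics'],3).tolist())
E
ls
```

```text
0.0 [0.22341969 0.58318634 0.23054226] [-5.71443875e-01 -3.08891255e+00  2.16473671e-03] 0.08552501141792959 0.0187
scene dict_keys(['mtx', 'extrinsics'])
[[466.7, 0.0, 281.0], [0.0, 466.7, 205.4], [0.0, 0.0, 1.0]] [[-0.593, -0.675, 0.439, 1.17], [0.805, -0.491, 0.333, 0.46], [-0.009, 0.551, 0.834, 1.358], [0.0, 0.0, 0.0, 1.0]]
side dict_keys(['mtx', 'extrinsics'])
[[393.6, 0.0, 277.3], [0.0, 393.6, 208.4], [0.0, 0.0, 1.0]] [[0.834, 0.276, -0.477, 0.008], [-0.551, 0.454, -0.7, -0.786], [0.023, 0.847, 0.53, 0.75], [0.0, 0.0, 0.0, 1.0]]
wrist dict_keys(['mtx', 'extrinsics'])
[[291.8, 0.0, 278.8], [0.0, 291.8, 208.8], [0.0, 0.0, 1.0]] [[0.358, -0.899, -0.252, 0.159], [0.934, 0.345, 0.098, 0.607], [-0.001, -0.271, 0.963, 0.374], [0.0, 0.0, 0.0, 1.0]]
pics
```

View pics/scene0.png

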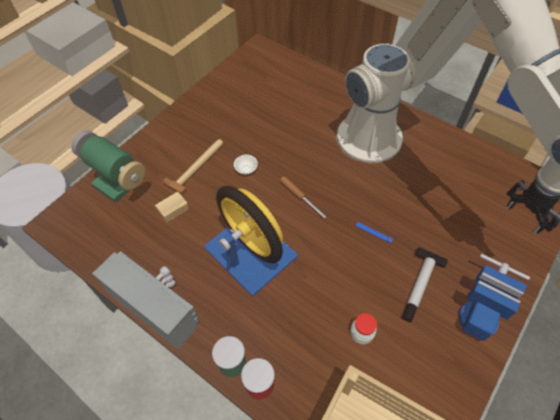

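View pics/side0.png

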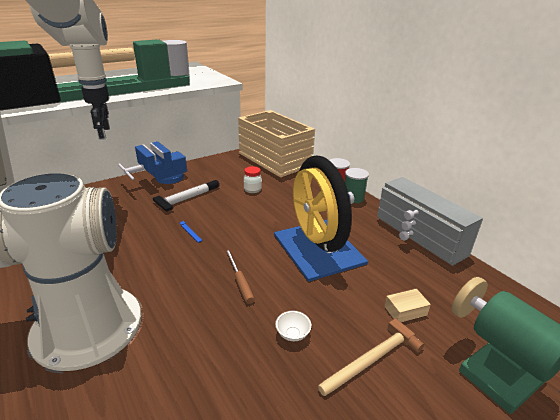

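The scene view shows the wheel at about (248,222) with its stand's corners near (205,247), (253,292) and (297,257). The side view shows the wheel's front at (320,205). I'll make a combined enlargement.

```bash
python3 - <<'E'
import cv2,numpy as np
a=cv2.imread('pics/scene0.png')[170:300,190:310]; b=cv2.imread('pics/side0.png')[145:285,265:375]
f=lambda i,k:cv2.resize(i,None,fx=k,fy=k,interpolation=cv2.INTER_CUBIC)
a=f(a,3.2);b=f(b,3.7)  
h=max(a.shape[0],b.shape[0]); p=lambda i:cv2.copyMakeBorder(i,0,h-i.shape[0],0,0,cv2.BORDER_CONSTANT)
o=np.hstack([p(a),p(b)]);print(a.shape,b.shape,o.shape); cv2.imwrite('pics/crop0.png',o)
E
```

```text
(416, 384, 3) (518, 407, 3) (518, 791, 3)
```

View pics/crop0.png

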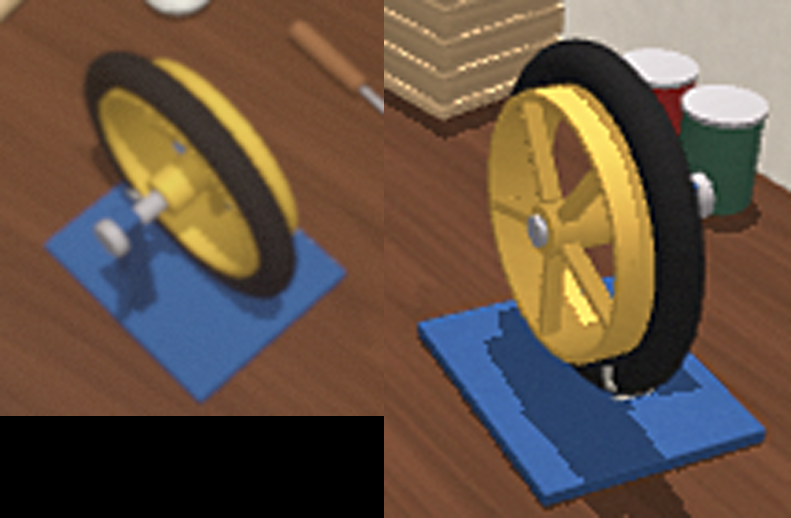

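The crop shows the hub's front at (538,231) and the stripe near the bottom of the tyre at (608,378), with spokes pointing up, left, lower left, lower right and upper right. I'll fit the stand pose and wheel angle to these points.

```bash
cat > h.py <<'E'
from workcell import monitor, read_camera, camera_model, r
import cv2,numpy as np
from scipy.optimize import least_squares
from scipy.spatial.transform import Rotation as R
def proj(n,P,E=None,K=None):
    m=camera_model(n);E=m['extrinsics'] if E is None else E
    c=(np.atleast_2d(P)-E[:3,3])@E[:3,:3]; q=np.c_[c[:,0],-c[:,1],-c[:,2]]@m['mtx'].T
    return q[:,:2]/q[:,2:]
def world(x,y,yaw,P): return np.atleast_2d(P)@R.from_euler('z',yaw).as_matrix().T+[x,y,0]
def wp(th,rad,x): # wheel angle th (clockwise from robot, top towards -y) -> stand-frame point
    return np.array([x,-rad*np.sin(th),.165+rad*np.cos(th)])
E
python3 - <<'E'
from h import *
S=lambda u,v:(265+(u-384)/3.7,145+v/3.7); C=lambda u,v:(190+u/3.2,170+v/3.2)
z=.014
sp=[[-.095,.12,z],[-.095,-.12,z],[.105,-.12,z],[-.052,0,.165]]
su=[S(418,326),S(543,497),S(765,432),S(538,231)]
cp=[[.105,-.12,z],[.105,.12,z],[-.095,.12,z]]
cu=[C(47,245),C(200,402),C(346,272)]
# spoke points (side): midpoints near rim, front face
ss=[S(535,110),S(497,205),S(549,325),S(606,312)]; k=[2.5,1.5,.5,-.5]
def f(p,full=False):
    x,y,w,th=p
    sk=[wp(th+a*2*np.pi/5,.09,-.038) for a in k]
    e=np.vstack([proj('side',world(x,y,w,sp))-su,proj('scene',world(x,y,w,cp))-cu,proj('side',world(x,y,w,sk))-ss])
    return e if full else e.ravel()
for y0 in (0,-.3,.3):
  for t0 in (2.8,3.14,3.5):
    o=least_squares(f,[.6,y0,y0*1.5,t0],loss='soft_l1'); print(o.cost,o.x)
print(np.round(f(o.x,1),1))
x,y,w,th=o.x
print(world(x,y,w,[-.052,0,.165]))
print('stripe px',proj('side',world(x,y,w,[wp(th,.13,-.0175),wp(th,.14,0)])),S(608,375),S(625,397))
E
```

```text
12.05974127865255 [ 0.65926535 -0.05678146 -0.15920971  2.48734886]
12.059741278652904 [ 0.65926535 -0.05678146 -0.15920971  2.48734887]
12.059741278664331 [ 0.65926535 -0.05678146 -0.1592097   2.48734899]
12.059741278652718 [ 0.65926535 -0.05678146 -0.15920971  2.48734885]
12.059741278652563 [ 0.65926535 -0.05678146 -0.15920971  2.48734886]
12.059741278656523 [ 0.65926535 -0.05678145 -0.15920968  2.4873489 ]
12.059741278652588 [ 0.65926535 -0.05678146 -0.15920971  2.48734886]
12.059741278653929 [ 0.65926535 -0.05678146 -0.15920971  2.4873489 ]
12.059741278652918 [ 0.65926535 -0.05678146 -0.1592097   2.48734884]
[[-0.6 -1.9]
 [ 0.8 -1.5]
 [ 0.7 -1.9]
 [-1.  -0.5]
 [-3.1 -0.3]
 [-1.3 -0.3]
 [-1.2 -0.7]
 [-3.3  0.6]
 [ 0.5  0.4]
 [-1.3 -0.6]
 [-0.5  0.2]]
[[ 0.607923   -0.04853748  0.165     ]]
stripe px [[327.08494364 248.90608622]
 [333.21177697 250.86390394]] (325.5405405405405, 246.35135135135135) (330.1351351351351, 252.2972972972973)
```

The fit is consistent: the wheel angle is about 2.49 rad and the predicted stripe lands on the observed one. Next I'll work out a tilted pose for the wrist camera to look from.

```bash
cat >> h.py <<'E'
def tool(w,s): # heading w, s = slant below horizontal
    z=np.array([np.cos(w)*np.cos(s),np.sin(w)*np.cos(s),-np.sin(s)]); x=np.array([-np.sin(w),np.cos(w),0])
    return R.from_matrix(np.c_[x,np.cross(z,x),z])
def rel(p,Rt):
    s=monitor.sense();R0=R.from_rotvec(s['ee_rot'])
    return np.round(1000*R0.inv().apply(np.array(p)-s['ee_pos']),1).tolist(),np.round((R0.inv()*Rt).as_rotvec(),3).tolist()
E
python3 - <<'E'
from h import *
s=monitor.sense();R0=R.from_rotvec(s['ee_rot'])
print(rel(s['ee_pos']+[0,0,.1],R0),rel([.45,-.03,.30],tool(-.1,.8)))
print([k for k in dir(r) if k[0]!='_'])
E
```

```text
([0.0, -0.1, -100.0], [0.0, 0.0, 0.0]) ([-431.0, -491.7, -68.8], [-0.657, -0.501, 1.236])
['IKError', 'hold_point_z']
```

Request:
{"api": "apply_moves", "payload": {"travel": [[0,0,-60],[0,0,-110],[-431,-492,-130],[-431,-492,-130],[-431,-492,-130],[-431,-492,-130],[-431,-492,-130],[-431,-492,-130],[-431,-492,-130],[-431,-492,-130]], "rotation": [[0,0,0],[0,0,0],[-0.657,-0.501,1.236],[-0.657,-0.501,1.236],[-0.657,-0.501,1.236],[-0.657,-0.501,1.236],[-0.657,-0.501,1.236],[-0.657,-0.501,1.236],[-0.657,-0.501,1.236],[-0.657,-0.501,1.236]], "grip": [0,0,0,0,0,0,0,0,0,0]}}

```text
time: 1.35
ee_pos: [0.3965, 0.1131, 0.3566]
ee_rot: [1.845, 1.662, 0.681]
wrist_force: [0.7, 0.4, 0.9]
opening: -0.0002
```

```bash
python3 - <<'E'
from h import *
s=monitor.sense();print(s['time'],s['ee_pos'],R.from_rotvec(s['ee_rot']).as_matrix().round(2),s['joint_pos'],s['opening'])
print(rel([.45,-.03,.31],tool(-.1,.8)))
E
```

```text
1.35 [0.3964702  0.1131401  0.35658734] [[ 0.1   0.71  0.7 ]
 [ 0.99 -0.08 -0.07]
 [ 0.    0.7  -0.72]] [ 0.70706171 -0.44436688  2.32249933 -0.75621605  0.82688479  1.21401821] -0.00017132837740065093
([-137.0, 16.3, 80.5], [0.003, -0.0, -0.004])
```

Request:
{"api": "apply_moves", "payload": {"travel": [[-50,5,25],[-100,10,50],[-137,16,80],[-137,16,80],[-137,16,80]], "rotation": [[0,0,0],[0,0,0],[0,0,0],[0,0,0],[0,0,0]], "grip": [0,0,0,0,0]}}

```text
time: 1.98
ee_pos: [0.4495, -0.0309, 0.3093]
ee_rot: [1.849, 1.663, 0.674]
wrist_force: [0.1, 0.8, -0.9]
opening: 0.0001
```

```bash
python3 - <<'E'
from h import *
s=monitor.sense();print(s['time'],s['ee_pos'],s['joint_pos'])
m=camera_model('wrist'); im=read_camera('wrist'); np.save('E1.npy',m['extrinsics'])
cv2.imwrite('pics/w1.png',cv2.resize(im,None,fx=1.42,fy=1.42,interpolation=cv2.INTER_CUBIC)[...,::-1])
E
```

```text
1.975 [ 0.44952882 -0.03090201  0.30928525] [-0.03535441 -0.3735664   2.39403278 -0.13863052  0.35573134  0.18081277]
```

View pics/w1.png

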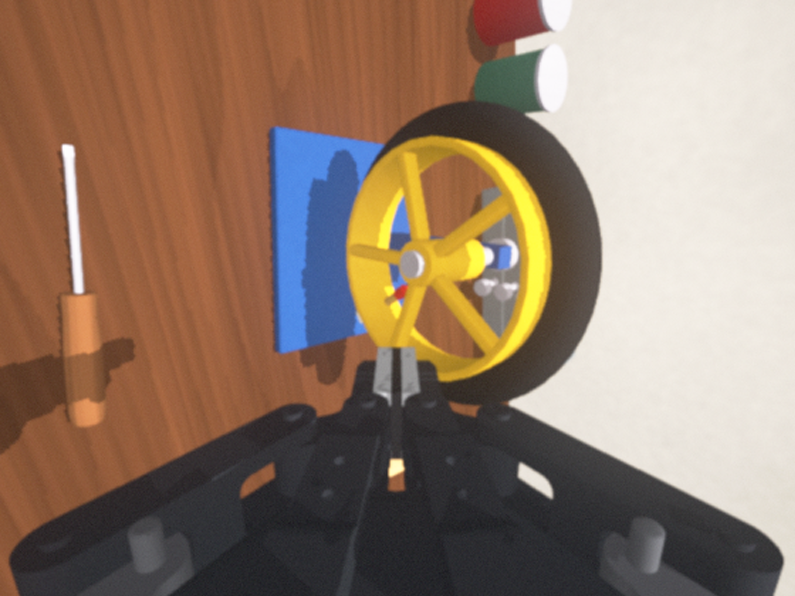

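The wrist view shows the hub at (411,265), the spokes near the rim at (409,157), (508,205), (490,345), (400,340) and (352,247), and the red cap at (401,293). The plate's front corners are at (275,127) and (278,352), and the fingertips at (397,350). I'll refine the fit with these.

```bash
python3 - <<'E'
from h import *
E1=np.load('E1.npy'); W=lambda u,v:(u/1.42,v/1.42)
S=lambda u,v:(265+(u-384)/3.7,145+v/3.7)
z=.014
wpnt=[[-.095,.12,z],[-.095,-.12,z],[-.052,0,.165]]; wu=[W(275,127),W(278,352),W(411,265)]
D=2*np.pi/5
# spoke directions only: point near the rim at free radius
ws=[W(409,157),W(508,205),W(490,345),W(400,340),W(352,247)]; k=[1.5,2.5,-1.5,-.5,.5]
sp=[[-.095,.12,z],[-.095,-.12,z],[.105,-.12,z],[-.052,0,.165]]; su=[S(418,326),S(543,497),S(765,432),S(538,231)]
def f(p,full=False):
    x,y,w,th=p[:4]
    sk=[wp(th+a*D,q,-.04) for a,q in zip(k,p[4:])]
    e=np.vstack([proj('wrist',world(x,y,w,wpnt),E1)-wu,proj('side',world(x,y,w,sp))-su,proj('wrist',world(x,y,w,sk),E1)-ws])
    return e if full else e.ravel()
o=least_squares(f,[.66,-.057,-.16,2.487]+[.09]*5,loss='soft_l1');p=o.x
print(o.cost,p.round(4));print(f(p,1).round(1).tolist())
print('valve tip',proj('wrist',world(*p[:3],[wp(p[3],.066,0),wp(p[3],.1,0)]),E1)*1.42)
print('tcp px',proj('wrist',monitor.sense()['ee_pos'],E1)*1.42)
# axle by triangulation wrist+side
g=lambda q:np.r_[(proj('wrist',q,E1)-wu[2]).ravel(),(proj('side',q)-su[3]).ravel()]
t=least_squares(g,[.6,-.05,.165]);print('axle tri',t.x,t.fun.round(1),'model',world(*p[:3],[-.052,0,.165]))
E
```

```text
16.630389720311847 [ 0.659  -0.0607 -0.1764  2.5448  0.0957  0.098   0.0933  0.0848  0.0998]
[[3.0, -0.5], [2.8, 1.4], [0.5, -0.5], [0.4, -1.7], [0.6, -0.9], [1.4, -0.7], [-0.4, 0.0], [-2.5, 0.1], [-0.4, -0.6], [-4.2, 1.1], [-3.9, -0.4], [-0.1, 0.3]]
valve tip [[406.46200166 288.17734275]
 [387.79876789 300.22910413]]
tcp px [[394.99793128 364.03251346]]
axle tri [ 0.60790483 -0.05227427  0.16426718] [ 0.2 -0.  -0.3  0.3] model [[ 0.60784683 -0.05153279  0.165     ]]
```

```bash
cat >> h.py <<'E'
def fk(q,L):
    e=lambda a,t:R.from_euler(a,t)
    h,a0,L1,a1,L2,d=L
    p=np.array([0,0,h]);A=e('z',q[0]);p=p+A.apply([a0,0,0]);A=A*e('y',q[1]);p=p+A.apply([0,0,L1]);A=A*e('y',q[2]);p=p+A.apply([a1,0,L2])
    A=A*e('z',q[3])*e('y',q[4])*e('z',q[5]);p=p+A.apply([0,0,d]);return p,A
def ik(p,Rt,L,q0):
    lo=np.array([-2.63,-.92,.06,-1.3,0,-3.02])+.01;hi=np.array([2.63,2.1,2.66,4.44,2.69,3.02])-.01
    def f(q):
        P,A=fk(q,L);return np.r_[(P-p)*5,(OFF.inv()*A.inv()*Rt).as_rotvec()]
    return least_squares(f,np.clip(q0,lo,hi),bounds=(lo,hi))
OFF=R.from_euler('z',np.pi/2)
E
python3 - <<'E'
from h import *
D=[([1.203,.353,1.633,0,1.155,-.002],[.22342,.58319,.23054]),([ 0.70706171,-0.44436688,2.32249933,-0.75621605,0.82688479,1.21401821],[0.3964702,0.1131401,0.35658734]),([-0.03535441,-0.3735664,2.39403278,-0.13863052,0.35573134,0.18081277],[0.44952882,-0.03090201,0.30928525])]
f=lambda L:np.concatenate([fk(q,L)[0]-p for q,p in D])
o=least_squares(f,[.3,0,.4,0,.4,.25]);print(o.x.round(4),abs(o.fun).max())
s=monitor.sense();print((fk(s['joint_pos'],o.x)[1].inv()*R.from_rotvec(s['ee_rot'])).as_rotvec())
np.save('L.npy',o.x)
for sl in (.5,.8,.95,1.1):
  for w in (-.17,):
    for ang,rad in ((0,.055),(330,.06),(270,.065),(230,.065)):
        p=world(.659,-.0607,-.1764,wp(np.radians(ang),rad,-.027))[0]
        best=min((ik(p,tool(w,sl),o.x,q0) for q0 in ([0,0,1.8,0,.4,0],[0,0,1.8,3.1,.4,-3],[0,0,1.8,1.5,.4,-1.5],[0,0,1.8,-1.2,.4,1.2])),key=lambda t:t.cost)
        print(sl,ang,best.cost.round(6),best.x.round(2))
E
```

```text
[ 0.2902 -0.0027  0.565   0.0532  0.4952  0.3405] 0.0013913134933665264
[0.00000000e+00 1.07900427e-16 1.57079633e+00]
0.5 0 0.00472 [-0.12  0.24  2.37  3.06  0.52 -3.01]
0.5 330 0.008115 [-0.06  0.25  2.36  3.1   0.53 -3.01]
0.5 270 0.012529 [ 0.02  0.4   2.38  3.19  0.71 -3.01]
0.5 230 0.010073 [ 0.01  0.52  2.39  3.21  0.84 -3.01]
0.8 0 0.0 [-0.04  0.15  2.19 -1.26  0.1   1.35]
0.8 330 1.9e-05 [ 0.03  0.16  2.18 -1.29  0.14  1.43]
0.8 270 0.003115 [ 0.1   0.26  2.15 -1.29  0.18  1.5 ]
0.8 230 0.00607 [-0.02  0.36  2.24  3.14  0.22 -3.01]
0.95 0 0.0 [-0.05  0.16  2.09 -0.25  0.29  0.33]
0.95 330 0.0 [ 0.02  0.17  2.08 -0.38  0.3   0.51]
0.95 270 0.0 [ 0.09  0.26  2.11 -0.76  0.22  0.96]
0.95 230 0.0 [ 0.06  0.34  2.14 -1.19  0.14  1.37]
1.1 0 0.0 [-0.06  0.19  1.98 -0.1   0.51  0.18]
1.1 330 0.0 [-0.    0.2   1.98 -0.16  0.51  0.29]
1.1 270 0.0 [ 0.07  0.28  2.01 -0.27  0.41  0.47]
1.1 230 0.0 [ 0.04  0.34  2.04 -0.31  0.31  0.49]
```

```bash
python3 - <<'E'
from h import *
L=np.load('L.npy');F=R.from_euler('z',np.pi)
for sl in (.1,.3,.5):
    for ang,rad in ((0,.055),(330,.06),(270,.065),(220,.065),('pre',0)):
        p=world(.659,-.0607,-.1764,wp(np.radians(ang),rad,-.027) if ang!='pre' else [-.15,0,.23])[0]
        b=ik(p,tool(-.17,sl)*F,L,[0,0,2.3,3.1,.6,0])
        print(sl,ang,b.cost.round(6),b.x.round(2))
E
```

```text
0.1 0 0.0 [ 0.    0.62  2.47  3.32  1.42 -0.01]
0.1 330 0.0 [ 0.1   0.62  2.45  3.42  1.41 -0.02]
0.1 270 0.0 [0.21 0.78 2.41 3.52 1.52 0.02]
0.1 220 0.0 [0.14 0.93 2.39 3.45 1.65 0.06]
0.1 pre 0.007837 [0.26 0.66 2.65 3.65 1.63 0.08]
0.3 0 0.0 [-0.    0.4   2.44  3.33  0.98 -0.06]
0.3 330 0.0 [ 0.09  0.42  2.43  3.44  0.99 -0.09]
0.3 270 0.0 [ 0.19  0.58  2.41  3.53  1.13 -0.06]
0.3 220 0.0 [ 0.13  0.73  2.41  3.44  1.27 -0.  ]
0.3 pre 0.001388 [ 0.13  0.25  2.65  3.5   1.01 -0.09]
0.5 0 0.0 [-0.02  0.25  2.37  3.4   0.55 -0.15]
0.5 330 0.0 [ 0.07  0.26  2.36  3.54  0.57 -0.22]
0.5 270 0.0 [ 0.17  0.41  2.36  3.59  0.72 -0.18]
0.5 220 0.0 [ 0.1   0.55  2.38  3.46  0.86 -0.08]
0.5 pre 0.0 [ 0.07  0.06  2.59  3.53  0.6  -0.21]
```

```bash
python3 - <<'E'
from h import *
L=np.load('L.npy');F=R.from_euler('z',np.pi)
s=monitor.sense();q0=np.array(s['joint_pos'])
for px in (-.09,-.1,-.12):
    p=world(.659,-.0607,-.1764,[px,0,.225])[0]
    b=ik(p,tool(-.17,.4)*F,L,[0,0,2.3,3.4,.7,0]);print(px,b.cost.round(6),b.x.round(3))
    if b.cost<1e-6: q1=b.x;
N=26;t=np.linspace(0,1,N+1)[1:]
Q=q0+(q1-q0)*t[:,None]; Q[:,4]=np.interp(t,[0,.2,1],[q0[4],.5,q1[4]])
np.save('Q.npy',Q)
prev=fk(q0,L);pp=[]
for i,q in enumerate(Q):
    P,A=fk(q,L); ps=R.from_euler('z',.1764).apply(P-[.659,-.0607,0])
    print(i,P.round(3),ps.round(3),'step mm/deg',(1000*np.linalg.norm(P-prev[0])).round(0),np.degrees((prev[1].inv()*A).magnitude()).round(1)); prev=(P,A)
E
```

```text
-0.09 0.0 [ 0.031  0.242  2.531  3.398  0.812 -0.099]
-0.1 0.0 [ 0.039  0.233  2.55   3.406  0.822 -0.1  ]
-0.12 0.0 [ 0.058  0.214  2.588  3.424  0.842 -0.101]
0 [ 0.439 -0.013  0.286] [-0.225  0.008  0.286] step mm/deg 31.0 7.9
1 [0.428 0.007 0.267] [-0.239  0.026  0.267] step mm/deg 30.0 7.9
2 [0.418 0.029 0.251] [-0.253  0.046  0.251] step mm/deg 29.0 7.9
3 [0.409 0.053 0.238] [-0.266  0.068  0.238] step mm/deg 28.0 7.9
4 [0.401 0.078 0.23 ] [-0.278  0.091  0.23 ] step mm/deg 27.0 7.9
5 [0.397 0.101 0.225] [-0.286  0.113  0.225] step mm/deg 24.0 7.7
6 [0.396 0.122 0.224] [-0.291  0.134  0.224] step mm/deg 22.0 7.6
7 [0.397 0.142 0.225] [-0.293  0.154  0.225] step mm/deg 20.0 7.6
8 [0.401 0.161 0.228] [-0.293  0.173  0.228] step mm/deg 19.0 7.5
9 [0.406 0.176 0.233] [-0.291  0.189  0.233] step mm/deg 17.0 7.5
10 [0.414 0.189 0.239] [-0.285  0.203  0.239] step mm/deg 16.0 7.5
11 [0.423 0.199 0.246] [-0.278  0.214  0.246] step mm/deg 15.0 7.4
12 [0.435 0.205 0.253] [-0.267  0.222  0.253] step mm/deg 15.0 7.4
13 [0.448 0.207 0.261] [-0.255  0.227  0.261] step mm/deg 15.0 7.4
14 [0.462 0.206 0.267] [-0.24   0.228  0.267] step mm/deg 16.0 7.3
15 [0.477 0.2   0.273] [-0.225  0.225  0.273] step mm/deg 17.0 7.3
16 [0.492 0.19  0.277] [-0.208  0.218  0.277] step mm/deg 18.0 7.3
17 [0.507 0.177 0.279] [-0.191  0.207  0.279] step mm/deg 20.0 7.3
18 [0.521 0.159 0.28 ] [-0.175  0.192  0.28 ] step mm/deg 22.0 7.3
19 [0.533 0.138 0.278] [-0.159  0.174  0.278] step mm/deg 24.0 7.3
20 [0.543 0.114 0.274] [-0.145  0.152  0.274] step mm/deg 27.0 7.3
21 [0.55  0.087 0.268] [-0.133  0.126  0.268] step mm/deg 29.0 7.3
22 [0.554 0.057 0.26 ] [-0.124  0.098  0.26 ] step mm/deg 31.0 7.3
23 [0.554 0.026 0.25 ] [-0.119  0.067  0.25 ] step mm/deg 33.0 7.3
24 [ 0.55  -0.006  0.238] [-0.117  0.034  0.238] step mm/deg 35.0 7.3
25 [ 0.541 -0.04   0.225] [-0.12   0.     0.225] step mm/deg 37.0 7.3
```

```bash
cat > rows.py <<'E'
import sys
from h import *
L=np.load('L.npy');Q=np.load('Q.npy');a,b=map(int,sys.argv[1:])
print(monitor.sense()['joint_pos'].round(2))
o=[rel(*[(P:=fk(q,L))[0],P[1]*OFF]) for q in Q[a:b]]
print([np.round(t).astype(int).tolist() for t,_ in o]);print([np.round(w,2).tolist() for _,w in o])
E
python3 rows.py 0 10
```

```text
[-0.03 -0.37  2.39 -0.14  0.36  0.18]
[[16, -25, 8], [35, -48, 13], [56, -68, 16], [78, -85, 17], [102, -98, 16], [124, -106, 15], [146, -109, 14], [166, -109, 12], [184, -106, 11], [201, -100, 10]]
[[0.07, 0.04, 0.11], [0.13, 0.09, 0.23], [0.2, 0.13, 0.34], [0.26, 0.17, 0.46], [0.32, 0.22, 0.57], [0.37, 0.26, 0.69], [0.42, 0.3, 0.8], [0.46, 0.34, 0.92], [0.5, 0.38, 1.04], [0.53, 0.41, 1.16]]
```

Request:
{"api": "apply_moves", "payload": {"travel": [[16,-25,8],[35,-48,13],[56,-68,16],[78,-85,17],[102,-98,16],[124,-106,15],[146,-109,14],[166,-109,12],[184,-106,11],[201,-100,10]], "rotation": [[0.07,0.04,0.11],[0.13,0.09,0.23],[0.2,0.13,0.34],[0.26,0.17,0.46],[0.32,0.22,0.57],[0.37,0.26,0.69],[0.42,0.3,0.8],[0.46,0.34,0.92],[0.5,0.38,1.04],[0.53,0.41,1.16]], "grip": [0,0,0,0,0,0,0,0,0,0]}}

```text
time: 3.28
ee_pos: [0.4045, 0.1805, 0.2337]
ee_rot: [-2.488, -0.647, -0.905]
wrist_force: [0.2, 0.1, -0.8]
opening: 0.0001
```

```bash
python3 rows.py 10 18
```

```text
[ 0.   -0.14  2.47  1.24  0.58  0.06]
[[12, -3, 5], [26, -7, 10], [41, -7, 14], [55, -4, 16], [69, 4, 18], [81, 16, 18], [92, 31, 17], [99, 49, 16]]
[[0.03, 0.05, 0.12], [0.05, 0.1, 0.24], [0.07, 0.15, 0.36], [0.09, 0.21, 0.47], [0.1, 0.26, 0.59], [0.1, 0.32, 0.7], [0.1, 0.38, 0.81], [0.09, 0.44, 0.92]]
```

Request:
{"api": "apply_moves", "payload": {"travel": [[12,-3,5],[26,-7,10],[41,-7,14],[55,-4,16],[69,4,18],[81,16,18],[92,31,17],[99,49,16]], "rotation": [[0.03,0.05,0.12],[0.05,0.1,0.24],[0.07,0.15,0.36],[0.09,0.21,0.47],[0.1,0.26,0.59],[0.1,0.32,0.7],[0.1,0.38,0.81],[0.09,0.44,0.92]], "grip": [0,0,0,0,0,0,0,0]}}

```text
time: 4.28
ee_pos: [0.5071, 0.1772, 0.2796]
ee_rot: [-2.022, 0.552, -0.934]
wrist_force: [0.0, -0.7, 0.4]
opening: -0.0001
```

```bash
python3 rows.py 18 26
```

```text
[ 0.02  0.05  2.53  2.33  0.73 -0.04]
[[20, 10, 2], [41, 22, 1], [62, 39, -2], [81, 59, -7], [100, 82, -16], [116, 108, -27], [130, 136, -42], [141, 166, -61]]
[[-0.01, 0.07, 0.11], [-0.02, 0.15, 0.21], [-0.03, 0.23, 0.31], [-0.05, 0.31, 0.4], [-0.07, 0.4, 0.49], [-0.1, 0.49, 0.58], [-0.13, 0.58, 0.66], [-0.16, 0.68, 0.74]]
```

Request:
{"api": "apply_moves", "payload": {"travel": [[20,10,2],[41,22,1],[62,39,-2],[81,59,-7],[100,82,-16],[116,108,-27],[130,136,-42],[141,166,-61],[141,166,-61]], "rotation": [[-0.01,0.07,0.11],[-0.02,0.15,0.21],[-0.03,0.23,0.31],[-0.05,0.31,0.4],[-0.07,0.4,0.49],[-0.1,0.49,0.58],[-0.13,0.58,0.66],[-0.16,0.68,0.74],[-0.16,0.68,0.74]], "grip": [0,0,0,0,0,0,0,0,0]}}

```text
time: 5.4
ee_pos: [0.5406, -0.0399, 0.2253]
ee_rot: [-1.383, 1.644, -1.093]
wrist_force: [0.6, 0.8, 1.2]
opening: 0.0002
```

```bash
python3 - <<'E'
from h import *
s=monitor.sense();print(s['time'],s['ee_pos'],s['joint_pos'].round(2),R.from_rotvec(s['ee_rot']).as_matrix().round(2))
m=camera_model('wrist'); np.save('E2.npy',m['extrinsics']);im=read_camera('wrist')
cv2.imwrite('pics/w2.png',im[...,::-1])
E
```

```text
5.4 [ 0.54057715 -0.03987185  0.22527423] [ 0.05  0.24  2.59  3.41  0.87 -0.09] [[-0.17 -0.38  0.91]
 [-0.99  0.07 -0.16]
 [-0.   -0.92 -0.39]]
```

View pics/w2.png

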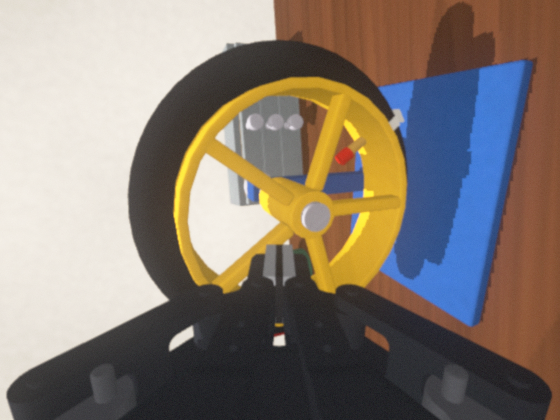

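This view looks nearly along the axle: hub at (316,217), cap tip at (345,157), stripe at (397,118), and spokes near the rim at (341,100), (212,147), (218,285) and (395,203). I'll refine the angle and plan the first push.

```bash
python3 - <<'E'
from h import *
E2=np.load('E2.npy');D=2*np.pi/5
pts=[[-.052,0,.165],[-.095,-.12,.014],[-.095,.12,.014]];u=[(316,217),(530,61),(473,326)]
k=[-.5,-1.5,-2.5,.5];ws=[(341,100),(212,147),(218,285),(395,203)]
def f(p):
    x,y,w,th=p[:4]
    return np.r_[(proj('wrist',world(x,y,w,pts),E2)-u).ravel(),(proj('wrist',world(x,y,w,[wp(th+a*D,q,-.04) for a,q in zip(k,p[4:])]),E2)-ws).ravel(),
      (proj('wrist',world(x,y,w,[wp(th,.066,0),wp(th,.13,-.0175)]),E2)-[(345,157),(397,118)]).ravel()*.7]
o=least_squares(f,[.659,-.06,-.17,2.5]+[.09]*4,loss='soft_l1');print(o.x.round(4),o.fun.round(1))
E
```

```text
[ 0.6562 -0.061  -0.2058  2.5117  0.0948  0.0974  0.0983  0.0932] [ 0.8 -0.1 -0.6 -1.1 -8.6 -0.   6.1  0.3  0.2 -0.3  1.8  6.6 -0.1 -1.3
 -3.9  0.5  0.5  0.5]
```

```bash
cat >> h.py <<'E'
ST=(.659,-.0607,-.18)
def rows(pts,d=0):
    o=[rel(world(*ST,p)[0],tool(-.17,.4)*R.from_euler('z',np.pi)) for p in pts]
    print([np.round(t,d).tolist() for t,_ in o],o[-1][1])
def push(phi,a=.058,x=-.028,gap=0):
    f=np.radians(phi);h=.006+.011*abs(np.cos(f))+.0155*abs(np.sin(f))+gap
    c=a*np.array([np.sin(f),np.cos(f)])+h*np.array([np.cos(f),-np.sin(f)]);return np.array([x,-c[0],.165+c[1]])
E
python3 - <<'E'
from h import *
rows([[-.12,0,.222],[-.07,0,.222],[-.055,0,.222],[-.04,0,.222],[-.028,0,.222],[-.028,0,.222]])
for p in (324,300,276,252): print(p,push(p).round(3))
E
```

```text
[[-0.0, 4.0, 1.0], [0.0, -16.0, 48.0], [0.0, -21.0, 61.0], [0.0, -27.0, 75.0], [1.0, -32.0, 86.0], [1.0, -32.0, 86.0]] [-0.005, 0.001, -0.0]
324 [-0.028  0.015  0.226]
300 [-0.028  0.038  0.216]
276 [-0.028  0.055  0.194]
252 [-0.028  0.063  0.17 ]
```

Request:
{"api": "apply_moves", "payload": {"travel": [[0,4,1],[0,-16,48],[0,-21,61],[0,-27,75],[1,-32,86],[1,-32,86]], "rotation": [[0,0,0],[0,0,0],[0,0,0],[0,0,0],[0,0,0],[0,0,0]], "grip": [0,0,0,0,0,0]}}

```text
time: 6.2
ee_pos: [0.6309, -0.0594, 0.222]
ee_rot: [-1.381, 1.647, -1.098]
wrist_force: [-0.2, 0.1, -0.0]
opening: 0.0001
```

```bash
python3 - <<'E'
from h import *
s=monitor.sense();print(s['wrist_force'],s['ee_pos'],R.from_euler('z',.18).apply(s['ee_pos']-[.659,-.0607,0]))
rows([push(p) for p in np.arange(324,284,-4.)],1)
cv2.imwrite('pics/w3.png',read_camera('wrist')[...,::-1])
E
```

```text
[-0.24954583  0.0888952  -0.04723977] [ 0.63091221 -0.05937671  0.22198407] [-0.02787091 -0.00372663  0.22198407]
[[-18.4, -3.7, -1.6], [-22.3, -2.9, -1.2], [-26.3, -1.7, -0.7], [-30.2, -0.3, -0.1], [-34.0, 1.4, 0.6], [-37.8, 3.5, 1.5], [-41.5, 5.9, 2.5], [-45.0, 8.6, 3.6], [-48.3, 11.5, 4.9], [-51.4, 14.8, 6.3]] [-0.005, -0.005, -0.002]
```

View pics/w3.png

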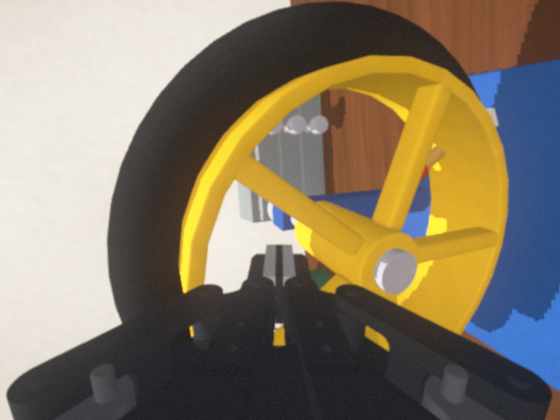

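The fingertip at (280,250) sits free in the upper window, between the spokes at (290,190) and (335,290). I'll start the push.

Request:
{"api": "apply_moves", "payload": {"travel": [[-6,-1,0],[-12,-3,-1],[-17,-3.5,-1.5],[-22,-3,-1],[-26,-1.7,-0.7],[-30,0,0],[-34,1.4,0.6],[-38,3.5,1.5],[-41.5,6,2.5],[-45,8.5,3.6]], "rotation": [[0,0,0],[0,0,0],[0,0,0],[0,0,0],[0,0,0],[0,0,0],[0,0,0],[0,0,0],[0,0,0],[0,0,0]], "grip": [0,0,0,0,0,0,0,0,0,0]}}

```text
time: 7.5
ee_pos: [0.6385, -0.0148, 0.2124]
ee_rot: [-1.381, 1.647, -1.098]
wrist_force: [-0.5, -3.2, 1.4]
opening: -0.0001
```

```bash
python3 - <<'E'
from h import *
s=monitor.sense();print(s['wrist_force'],R.from_euler('z',.18).apply(s['ee_pos']-[.659,-.0607,0]),push(296),push(300))
rows([push(p) for p in np.arange(292,251,-4.5)],1)
E
```

```text
[-0.48897925 -3.23708235  1.38711102] [-0.02836878  0.04149439  0.21242234] [-0.028       0.04127888  0.21267373] [-0.028       0.03776778  0.21558429]
[[-3.1, 2.6, 1.5], [-6.6, 6.3, 3.1], [-9.7, 10.4, 4.8], [-12.5, 14.7, 6.6], [-14.8, 19.4, 8.6], [-16.7, 24.1, 10.5], [-18.2, 27.7, 12.0], [-19.5, 31.4, 13.6], [-20.5, 35.3, 15.2], [-21.2, 39.4, 16.9]] [-0.005, -0.005, -0.002]
```

Request:
{"api": "apply_moves", "payload": {"travel": [[-3,2.6,1.5],[-6.5,6.3,3],[-9.7,10.4,4.8],[-12.5,14.7,6.6],[-14.8,19.4,8.6],[-16.7,24,10.5],[-18.2,27.7,12],[-19.5,31.4,13.6],[-20.5,35.3,15.2],[-21.2,39.4,16.9]], "rotation": [[0,0,0],[0,0,0],[0,0,0],[0,0,0],[0,0,0],[0,0,0],[0,0,0],[0,0,0],[0,0,0],[0,0,0]], "grip": [0,0,0,0,0,0,0,0,0,0]}}

```text
time: 8.75
ee_pos: [0.6428, 0.0059, 0.1696]
ee_rot: [-1.381, 1.647, -1.098]
wrist_force: [-0.7, -1.8, 4.1]
opening: -0.0001
```

```bash
python3 - <<'E'
from h import *
s=monitor.sense();c=R.from_euler('z',.18).apply(s['ee_pos']-[.659,-.0607,0]);print(s['wrist_force'],c,push(252))
e=push(252,gap=.006)
rows([e,e+[-.02,0,0],e+[-.04,0,0],e+[-.06,0,0],[-.095,.03,.2],[-.095,-.003,.222],[-.095,-.003,.222]])
E
```

```text
[-0.65458241 -1.80584337  4.07732644] [-0.02789262  0.06263286  0.16964695] [-0.028       0.06262112  0.17003605]
[[-2.0, -6.0, -2.0], [-2.0, 2.0, -21.0], [-2.0, 10.0, -39.0], [-2.0, 18.0, -58.0], [32.0, -2.0, -74.0], [65.0, -22.0, -82.0], [65.0, -22.0, -82.0]] [-0.005, -0.005, -0.002]
```

Request:
{"api": "apply_moves", "payload": {"travel": [[-1,-6,-2],[-1,2,-21],[-1,10,-39],[-1,18,-58],[32,-2,-74],[65,-22,-82],[65,-22,-82],[65,-22,-82]], "rotation": [[0,0,0],[0,0,0],[0,0,0],[0,0,0],[0,0,0],[0,0,0],[0,0,0],[0,0,0]], "grip": [0,0,0,0,0,0,0,0]}}

```text
time: 9.75
ee_pos: [0.5648, -0.0463, 0.2215]
ee_rot: [-1.381, 1.648, -1.098]
wrist_force: [0.4, 0.0, -0.1]
opening: -0.0001
```

```bash
python3 - <<'E'
from h import *
s=monitor.sense();c=R.from_euler('z',.18).apply(s['ee_pos']-[.659,-.0607,0]);print(s['time'],s['wrist_force'],c)
m=camera_model('wrist'); np.save('E4.npy',m['extrinsics']);im=read_camera('wrist')
cv2.imwrite('pics/w4.png',im[...,::-1])
rows([[-.07,-.004,.222],[-.055,-.004,.222],[-.04,-.004,.222],[-.028,-.004,.222]])
E
```

```text
9.75 [ 0.36692045  0.03484482 -0.14283278] [-0.09521793 -0.00265031  0.22148699]
[[2.0, -11.0, 23.0], [2.0, -16.0, 37.0], [2.0, -22.0, 51.0], [2.0, -27.0, 62.0]] [-0.004, -0.005, -0.002]
```

View pics/w4.png

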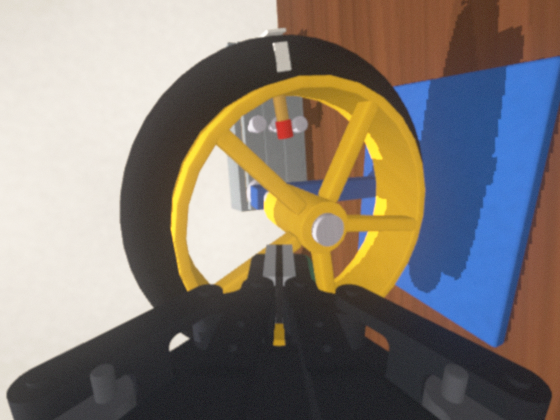

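The stem has moved to the right side: cap tip (285,136), root (281,95), stripe (282,56), hub (327,230), spokes (363,108) and (222,142). I'll fit the current angle.

```bash
cat >> h.py <<'E'
def theta(E,hub,tip,stripe,t0):
    def f(p):
        x,y,th=p
        return (proj('wrist',world(x,y,-.18,[[-.052,0,.165],wp(th,.066,0),wp(th,.13,-.0175)]),E)-[hub,tip,stripe]).ravel()
    o=least_squares(f,[.659,-.0607,t0]);print('theta',o.x.round(4),np.degrees(o.x[2]).round(1),o.fun.round(1))
E
python3 - <<'E'
from h import *
theta(np.load('E4.npy'),(327,230),(285,136),(282,56),1.2)
theta(np.load('E2.npy'),(316,217),(345,157),(397,118),2.5)
E
```

```text
theta [ 0.6642 -0.0575  1.415 ] 81.1 [-3.1  1.4 -0.5  4.4  0.2 -4.7]
theta [ 0.6534 -0.0607  2.5125] 144.0 [ 2.6 -0.8 -4.4  0.8  1.4  0.2]
```

Request:
{"api": "apply_moves", "payload": {"travel": [[2,-11,23],[2,-16,37],[2,-22,51],[2,-27,62],[2,-27,62]], "rotation": [[0,0,0],[0,0,0],[0,0,0],[0,0,0],[0,0,0]], "grip": [0,0,0,0,0]}}

```text
time: 10.42
ee_pos: [0.632, -0.0602, 0.2227]
ee_rot: [-1.381, 1.647, -1.098]
wrist_force: [0.8, -0.7, 0.1]
opening: 0.0
```

```bash
sed -i 's/\.0155\*abs/.0075*abs/' h.py; python3 - <<'E'
from h import *
s=monitor.sense();c=R.from_euler('z',.18).apply(s['ee_pos']-[.659,-.0607,0]);print(s['wrist_force'],c)
rows([push(340,gap=.006)]+[push(p) for p in np.arange(336,297,-4.5)],1)
E
```

```text
[ 0.76607062 -0.6909618   0.14055776] [-0.0266642  -0.00435793  0.22265986]
[[-0.8, -4.4, -3.3], [-10.5, -2.4, -2.4], [-15.1, -1.8, -2.1], [-19.8, -0.9, -1.7], [-24.4, 0.4, -1.2], [-28.9, 2.0, -0.5], [-33.3, 4.1, 0.4], [-37.6, 6.5, 1.4], [-41.7, 9.3, 2.6], [-45.6, 12.5, 4.0]] [-0.005, -0.005, -0.002]
```

Request:
{"api": "apply_moves", "payload": {"travel": [[-5,-2.5,-2.5],[-10.5,-2.4,-2.4],[-15,-1.8,-2],[-20,-1,-1.7],[-24.4,0.4,-1.2],[-29,2,-0.5],[-33.3,4,0.4],[-37.6,6.5,1.4],[-41.7,9.3,2.6],[-45.6,12.5,4]], "rotation": [[0,0,0],[0,0,0],[0,0,0],[0,0,0],[0,0,0],[0,0,0],[0,0,0],[0,0,0],[0,0,0],[0,0,0]], "grip": [0,0,0,0,0,0,0,0,0,0]}}

```text
time: 11.68
ee_pos: [0.6383, -0.0148, 0.2095]
ee_rot: [-1.381, 1.647, -1.098]
wrist_force: [-0.0, -3.3, 2.0]
opening: -0.0001
```

```bash
python3 - <<'E'
from h import *
s=monitor.sense();c=R.from_euler('z',.18).apply(s['ee_pos']-[.659,-.0607,0]);print(s['wrist_force'],c)
rows([push(p) for p in np.arange(295.5,259,-4)],1)
E
```

```text
[-0.02046583 -3.25041555  2.04363151] [-0.02859191  0.04140448  0.20946399]
[[-3.4, 3.2, 2.0], [-6.3, 6.6, 3.4], [-9.0, 10.2, 4.9], [-11.3, 14.1, 6.6], [-13.3, 18.1, 8.3], [-14.9, 22.3, 10.0], [-16.2, 26.7, 11.8], [-17.2, 30.2, 13.3], [-17.9, 33.4, 14.6], [-18.4, 36.6, 16.0]] [-0.005, -0.005, -0.002]
```

Request:
{"api": "apply_moves", "payload": {"travel": [[-3.4,3.2,2],[-6.3,6.6,3.4],[-9,10.2,4.9],[-11.3,14,6.6],[-13.3,18,8.3],[-15,22.3,10],[-16.2,26.7,11.8],[-17.2,30.2,13.3],[-18,33.4,14.6],[-18.4,36.6,16]], "rotation": [[0,0,0],[0,0,0],[0,0,0],[0,0,0],[0,0,0],[0,0,0],[0,0,0],[0,0,0],[0,0,0],[0,0,0]], "grip": [0,0,0,0,0,0,0,0,0,0]}}

```text
time: 12.92
ee_pos: [0.6422, 0.003, 0.1696]
ee_rot: [-1.381, 1.647, -1.098]
wrist_force: [-0.7, -0.7, 3.7]
opening: 0.0
```

```bash
python3 - <<'E'
from h import *
s=monitor.sense();c=R.from_euler('z',.18).apply(s['ee_pos']-[.659,-.0607,0]);print(s['time'],s['wrist_force'],c)
m=camera_model('wrist'); np.save('E5.npy',m['extrinsics']);im=read_camera('wrist')
sc=read_camera('scene');sd=read_camera('side');cv2.imwrite('pics/side5.png',sd[...,::-1]);cv2.imwrite('pics/scene5.png',sc[...,::-1])
f=lambda i,k:cv2.resize(i,None,fx=k,fy=k,interpolation=cv2.INTER_CUBIC)
b=f(sd[145:285,265:375],3); im2=im.copy()
o=np.zeros((420,560+330,3),np.uint8);o[:,:560]=im;o[:,560:]=b
cv2.imwrite('pics/w5.png',f(o,.898)[...,::-1]);print(o.shape)
E
```

```text
12.925 [-0.69202647 -0.72409617  3.67228881] [-0.02795525  0.05961527  0.16958318]
(420, 890, 3)
```

View pics/w5.png

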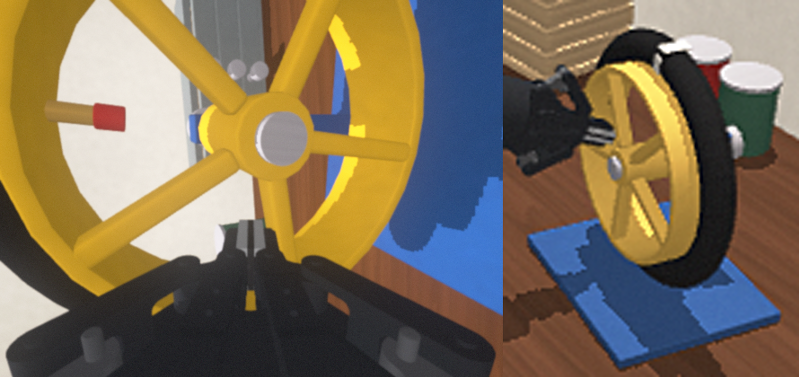

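The wrist half shows the stem near the top: hub (281,138), cap tip (126,118) and stem root (47,110), in pixels at 0.898 scale. In the side half the white stripe is near the top of the tyre. I'll fit the angle from the hub, tip and root, and cross-check it with the spokes and the side view.

```bash
python3 - <<'E'
from h import *
E=np.load('E5.npy');k=.898;D=2*np.pi/5
# spoke centreline points: far ends, front face: upper-right(45->..) etc
ws=np.array([(85,245),(404,152),(321,20)])/k; kk=[-4.5+5-1,1.5,0] # placeholder idx below
U=np.array([(281,138),(126,118),(47,110)])/k
def f(p):
    x,y,th=p[:3]
    e=[proj('wrist',world(x,y,-.18,[[-.052,0,.165],wp(th,.066,0),wp(th,.099,0)]),E)-U]
    e.append(proj('wrist',world(x,y,-.18,[wp(th+a*D,q,-.04) for a,q in zip((-.5,2.5,1.5),p[3:])]),E)-ws)
    return np.vstack(e).ravel()
o=least_squares(f,[.659,-.0607,.1,.09,.09,.09],loss='soft_l1');print(o.x.round(4),np.degrees(o.x[2]),o.fun.round(1))
g=lambda p:f(np.r_[.659,-.0607,p])
o=least_squares(g,[.1,.09,.09,.09],loss='soft_l1');print(o.x.round(4),o.fun.round(1))
# stripe in side view: (675,48)/.898 -> crop
u=((675/k-560)/3+265,(48/k)/3+145);print('side stripe seen',u)
for t in (-.1,0,.1,.2,.3): print(t,proj('side',world(*ST,[wp(t,.14,0)])))
E
```

```text
[ 0.659  -0.0604  0.1356  0.0979  0.0994  0.0601] 7.7703220516669225 [ 0.1  0.3  0.1 -1.   3.8 -2.4  0.8  8.9 -0.   0.2 -0.5 -0.2]
[0.1379 0.0977 0.0995 0.0599] [ 0.  -0.5  0.  -2.1  3.7 -3.7  0.8  7.3 -0.   0.1 -0.6 -0.2]
side stripe seen (328.89012620638454, 162.8173719376392)
-0.1 [[324.19950503 157.59036205]]
0 [[326.75063685 159.41389758]]
0.1 [[329.30739008 161.75658548]]
0.2 [[331.83813655 164.60496851]]
0.3 [[334.30991387 167.93692041]]
```

```bash
python3 - <<'E'
from h import *
e=push(251.8);g=push(251.8,gap=.006)
rows([push(257),push(254.5),e,e,g,g+[-.02,0,0],g+[-.04,0,0],g+[-.065,0,0],[-.1,.05,.2],[-.11,.0,.222]],1)
E
```

```text
[[-0.3, 1.4, 0.9], [-0.5, 3.4, 1.8], [-0.5, 5.7, 2.7], [-0.5, 5.7, 2.7], [-2.4, 0.5, 0.5], [-2.5, 8.2, -17.9], [-2.6, 15.9, -36.3], [-2.7, 25.6, -59.4], [9.4, -0.9, -78.2], [59.3, -17.2, -96.1]] [-0.003, -0.005, -0.001]
```

Request:
{"api": "apply_moves", "payload": {"travel": [[-0.3,2,1],[-0.5,4,2],[-0.5,6.2,2.8],[-0.5,6.2,2.8]], "rotation": [[0,0,0],[0,0,0],[0,0,0],[0,0,0]], "grip": [0,0,0,0]}}

```text
time: 13.58
ee_pos: [0.6423, 0.0033, 0.1624]
ee_rot: [-1.381, 1.648, -1.097]
wrist_force: [1.5, -1.1, 1.2]
opening: -0.0002
```

```bash
python3 - <<'E'
from h import *
s=monitor.sense();c=R.from_euler('z',.18).apply(s['ee_pos']-[.659,-.0607,0]);print(s['time'],s['wrist_force'],c,push(251.8))
m=camera_model('wrist'); np.save('E6.npy',m['extrinsics']);im=read_camera('wrist')
cv2.imwrite('pics/w6.png',im[...,::-1])
E
```

```text
13.575 [ 1.54083714 -1.12859349  1.23662392] [-0.02793288  0.0600112   0.16241969] [-0.028       0.06027079  0.16261656]
```

View pics/w6.png

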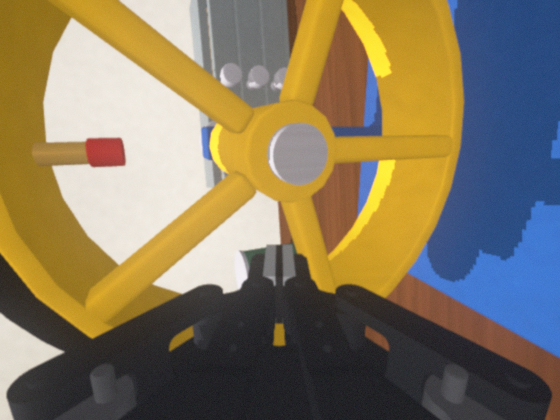

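The stem now lies level in the wrist picture, which means it is close to straight up: hub (299,154), cap tip (124,152), root (34,153), lower spoke's end (448,146).

```bash
python3 - <<'E'
from h import *
E=np.load('E6.npy');D=2*np.pi/5
U=np.array([(299,154),(124,152),(34,153)],float); ws=np.array([(448,146),(95,298),(322,20),(98,20)],float)
def f(p,s=1):
    x,y,th=p[:3]
    e=[proj('wrist',world(x,y,-.18,[[-.052,0,.165],wp(th,.066,0),wp(th,.099,0)]),E)-U]
    e.append((proj('wrist',world(x,y,-.18,[wp(th+a*D,q,-.04) for a,q in zip((2.5,-.5,1.5,.5),p[3:])]),E)-ws)*s)
    return np.vstack(e).ravel()
for s in (1,.01):
    o=least_squares(f,[.659,-.0607,.1]+[.09]*4,args=(s,),loss='soft_l1');print(o.x.round(4),np.degrees(o.x[2]),o.fun.round(1))
e=R.from_euler('z',.18).apply(monitor.sense()['ee_pos']-[.659,-.0607,0]);g=push(251.8,gap=.006)
rows([g,g+[-.02,0,0],g+[-.04,0,0],g+[-.065,0,0],[-.1,.05,.2],[-.11,.0,.222]],1)
E
```

```text
[ 0.6614 -0.0601 -0.0036  0.1039  0.1005  0.0567  0.0798] -0.20868794609997543 [-3.8  0.8  1.6 -1.4  8.3  0.1 -0.  -0.2  1.5 11.9  0.2  0.1  1.2 -8.7]
[ 0.6567 -0.0599 -0.0065  0.0977  0.0964  0.0541  0.0772] -0.37493823623738287 [ 1.3  0.3  0.7 -1.6  4.5  0.3 -0.  -0.   0.1  0.1  0.   0.   0.1 -0.1]
[[-2.1, -5.3, -2.3], [-2.2, 2.4, -20.8], [-2.3, 10.1, -39.2], [-2.4, 19.7, -62.3], [9.7, -6.8, -81.0], [59.7, -23.1, -98.9]] [-0.004, -0.005, -0.002]
```

Both fits put the angle within about 0.01 rad of zero. I'll back off the spoke and retract.

Request:
{"api": "apply_moves", "payload": {"travel": [[-1,-3,-1],[-2,-5.3,-2.3],[-2,2.4,-20.8],[-2,10,-39],[-2,20,-62],[10,-7,-81],[30,-10,-90],[59,-23,-99],[59,-23,-99]], "rotation": [[0,0,0],[0,0,0],[0,0,0],[0,0,0],[0,0,0],[0,0,0],[0,0,0],[0,0,0],[0,0,0]], "grip": [0,0,0,0,0,0,0,0,0]}}

```text
time: 14.75
ee_pos: [0.5497, -0.0419, 0.2231]
ee_rot: [-1.378, 1.649, -1.1]
wrist_force: [0.2, -0.6, 0.6]
opening: 0.0003
```

```bash
python3 - <<'E'
from h import *
s=monitor.sense();c=R.from_euler('z',.18).apply(s['ee_pos']-[.659,-.0607,0]);print(s['time'],s['wrist_force'],c)
m=camera_model('wrist'); np.save('E7.npy',m['extrinsics']);im=read_camera('wrist');sd=read_camera('side');sc=read_camera('scene')
f=lambda i,k:cv2.resize(i,None,fx=k,fy=k,interpolation=cv2.INTER_CUBIC)
o=np.zeros((420,890,3),np.uint8);o[:,:560]=im;o[:,560:]=f(sd[145:285,265:375],3)
cv2.imwrite('pics/w7.png',f(o,.898)[...,::-1])
# plate / bystanders unchanged?
for n,a in (('side',sd),('scene',sc)):
    b=cv2.imread(f'pics/{n}0.png')[...,::-1]; d=cv2.absdiff(a,b).max(2)>60
    k,l,st,ce=cv2.connectedComponentsWithStats(d.astype(np.uint8)); print(n,[x.tolist() for x in st[1:] if x[4]>25])
E
```

```text
14.75 [ 0.24935291 -0.64360544  0.55821519] [-0.11091151 -0.00105349  0.22309353]
side [[0, 0, 152, 162, 8411], [56, 14, 25, 24, 116], [27, 122, 31, 48, 77], [133, 142, 158, 69, 4215], [0, 153, 7, 33, 87], [319, 158, 12, 4, 32], [261, 165, 14, 9, 45], [60, 178, 23, 24, 93], [28, 187, 88, 94, 4406], [19, 210, 45, 26, 150], [0, 212, 21, 50, 345], [27, 217, 39, 25, 131], [237, 271, 12, 18, 76], [127, 307, 13, 32, 134], [27, 333, 12, 25, 120]]
scene [[350, 0, 45, 50, 1556], [498, 0, 62, 120, 4555], [306, 32, 62, 123, 2771], [367, 46, 23, 19, 140], [378, 61, 14, 10, 85], [360, 105, 12, 11, 27], [365, 115, 8, 11, 31], [551, 142, 9, 23, 157], [545, 160, 9, 9, 31], [295, 162, 21, 9, 79], [280, 175, 16, 13, 112], [508, 179, 52, 53, 956], [541, 180, 19, 13, 101], [271, 185, 14, 10, 45], [239, 194, 12, 13, 80]]
```

View pics/w7.png

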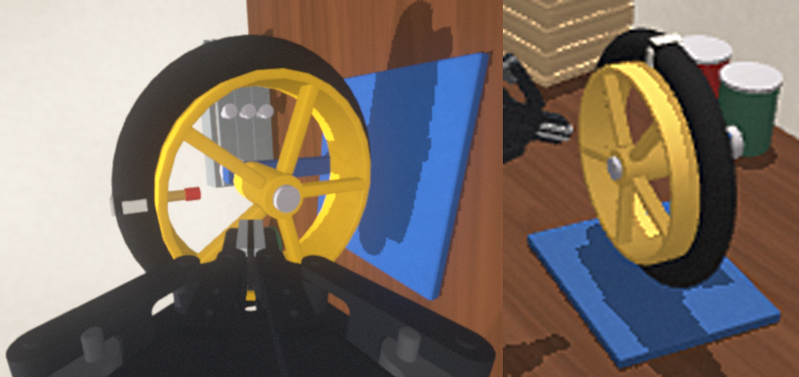

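The final view has the hub at (286,198), cap tip (200,193) and stripe (134,206) at 0.898 scale. In the side half the stripe is at (665,45), and the plate's edges match the first picture. I'll do one numeric check and then hand in.

```bash
python3 - <<'E'
from h import *
k=.898
theta(np.load('E7.npy'),(286/k,198/k),(200/k,193/k),(134/k,206/k),0)
print('side seen',((665/k-560)/3+265,(45/k)/3+145))
for t in (-.1,0,.1): print(t,proj('side',world(*ST,[wp(t,.14,0),wp(t,.135,-.01)])).round(1).tolist())
# screwdriver/dish region registration between first and last pictures
a=cv2.imread('pics/side0.png',0);b=cv2.cvtColor(read_camera('side'),cv2.COLOR_RGB2GRAY)
for n,(x,y,w,h) in dict(stand=(270,225,100,55),screwdriver=(224,245,35,62),dish=(270,305,48,42),offcut=(380,285,55,40),lever=(175,215,32,30),glue=(238,162,30,35),mallet=(315,315,115,85),pump=(148,175,75,40)).items():
    t=cv2.matchTemplate(b[y-8:y+h+8,x-8:x+w+8],a[y:y+h,x:x+w],cv2.TM_CCOEFF_NORMED);_,v,_,l=cv2.minMaxLoc(t);print(n,round(v,3),l[0]-8,l[1]-8)
E
```

```text
theta [ 0.6613 -0.0599 -0.0176] -1.0 [-1.2  0.2 -1.5 -1.  -9.1  1.9]
side seen (325.1781737193764, 161.70378619153675)
-0.1 [[324.2, 157.6], [320.9, 159.9]]
0 [[326.8, 159.4], [323.3, 161.7]]
0.1 [[329.3, 161.8], [325.7, 164.0]]
stand 0.953 0 0
screwdriver 0.834 0 0
dish 1.0 0 0
offcut 1.0 0 0
lever 0.99 0 0
glue 0.052 -2 -1
mallet 0.999 0 0
pump 0.453 0 0
```

```bash
python3 -c "
from workcell import job_done; print(job_done())"
```

```text
the job is handed in; nothing more can be done
None
```

The valve stem is at the top of the wheel, and I handed the job in at about 15 s of the 58 s allowed. I turned the wheel counter-clockwise as seen from the robot, in two slow pushes. Each push took the upper-left spoke down with the shut fingertips (about 3 to 4 N), and I backed the fingers off before withdrawing.

**Angle:** with the fingers clear of the wheel, the last wrist-camera fit put the stem at about -0.02 rad from straight up. The fit with the fingers still in place gave about -0.005 rad. The stripe in the side view agrees to within about 0.05 rad, and the limit is 0.12 rad.

**Stand and other things:** in the side view the stand, screwdriver, dish, offcut, lever and mallet had not shifted by a pixel. The same check did not work for two things:
- **Glue jar:** it matched poorly (0.05), probably because the arm was in front of it.
- **Pump:** it matched weakly (0.45), probably for the same reason. The strongest wrist force I saw was about 4.5 N, while pushing a spoke, and the arm worked well away from both.

**Disagreements along the way:**
- **First push:** it turned the wheel about 9 degrees less than planned because the fingertips are narrower than I had assumed. I corrected this in the second push.
- **Pixel fits:** some fits left errors of 4 to 12 pixels on points I had read roughly, mainly spoke ends and once the stripe (9 pixels in the final fit).

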